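# Latch the sprung-open specimen case

## Task

One of the two specimen cases stands sprung open a crack, with its draw latch undone. Lay the latch's wire loop over the keeper hook while the lever is still up, then swing the lever down flat until it snaps over centre and holds the case shut. Leave the other case, which is already latched, alone.

Things in the scene. Friction and masses are not known exactly. Their poses are not given: they have to be found in the camera images.
- case: The undone case: a grey box with aluminium trim, fixed, 142 mm long (x), 130 mm wide (y), top at z = 75 mm. Origin on its underside below the seam, mid-width; x runs along the latch, from the lever half (-76 to 0 mm) to the sprung half with the keeper (4 to 66 mm); z up. The latch is on top along y = 0. Lever pivot: axis along y at x = -24, z = 88 mm.
- lever (a joint): Lever angle, rad: 0 flat (pointing to the case's -x), 1.57 upright, 2.3 its stop, leaning to the keeper. Starts at 1.85 to 2.15 and stays where left (friction 0.04 N m). A steel strip 22 mm wide, 3 mm thick, reaching 56 mm from its pivot. Once the loop is hooked, swinging it down takes up to about 6 N near its tip; over the last 20 degrees or so it snaps down by itself.
- bar (a point): Middle of the cross bar of the latch's wire loop, a U of 5 mm wire 48 mm wide. Its 75 mm legs turn on a pin in the lever, 21 mm above the lever pivot and up to 8 mm nearer the keeper with the lever up. It starts standing 65 to 95 degrees above level, held by a stiff pin; pushed by the bar towards the keeper to under about 50 degrees, it falls by itself and clears the hook.
- hook (a point): Tip of the keeper's lip, top edge: a hook 26 mm wide on the sprung half, its lip pointing to the case's +x, 13 mm above the case top. The loop's bar comes down on the tip's +x side and rests on the keeper plate, its axis 80 mm above the worktop; as the lever swings down it is drawn towards -x under the lip (3 mm of headroom).
- half (a joint): How far the sprung half stands open, rad, about the hinge at its bottom edge: about 0.06 at the start (4.5 mm at the top; a spring of 20 to 27 N at the keeper holds it open), about 0.01 when latched.
- shut_case: The other case, of the same make, size and frame, fixed; its lever lies flat and its loop is hooked. To be left alone.

How it is judged:
By the outcome, as a careful person would: the job done as asked, in the order asked, and still so for the second after the job is handed in, with the robot touching nothing.
It also fails if it takes over 38 s, if anything falls off the work surface, if the arm or the gripper's body presses on something with over 40 N, if the wrist force passes 120 N, or if a joint passes its speed limit or range.

## Robot

A 7-joint arm with a two-finger parallel gripper is mounted at the origin on a cart in front of the work surface, level with it; the furniture and walls round the work are solid. World frame = base frame: x ahead of the robot, y to its left, z up, the work surface at z = 0. Lengths are in mm, angles in rad, forces in N, time in s.
With the tool pointing down it reaches from about 350 to 900 mm from the base axis. Payload 19.9 kg.
Tool frame: the origin (TCP) lies between the finger pads; the fingertips stand ahead of it and the grasp point (between the pads) lies 6 mm ahead of it (tips_ahead is the z of the fingertips in the tool frame, in mm); z points along the fingers, y is the line along which they close (so a half turn about z gives the same grasp; the last joint's range is limited). The gripper opens to 94 mm and grips with 3 to 60 N. Pads are 16 mm wide; open, the fingers measure 119 mm over their backs; the gripper's body (75 mm by 177 mm) begins 78 mm behind the grasp point.
Start: joints at [1.262, 0.417, -0.01, 1.614, 0.005, 1.111, -0.053], TCP at [164.774, -602.869, 230.425] pointing down, gripper open.
Joint ranges: [-2.81, 2.81], [-0.39, 2.02], [-1.27, 1.25], [0.06, 2.57], [-1.19, 4.33], [0.19, 2], [-2.82, 2.82]. Speed limits (rad/s): [1.89, 1.89, 2.39, 2.39, 3.01, 3.01, 3.01].

## Interface

Orientations are given as a unit quaternion [w, x, y, z].
In Python, from cell import * gives the robot as it stands.
- The arm moves only by the shell command python3 -m jog 'ROWS'. ROWS is JSON, one flat list of numbers, 7 for each row, row after row: the shift along the world's x, y, z in m, then the turn, a rotation vector about the world's x, y, z in rad, then the opening in per cent of the stroke, from 0 (shut) to 100 (fully open). In form: [tx, ty, tz, ax, ay, az, claw, tx, ty, tz, ax, ay, az, claw, ...]. A call has 1 to 20 rows; each row shifts and turns the commanded pose from where the row before left it; what a row does not reach is not made up. A row lasts 1/10 s, in which the tool goes at most 50 mm and 8.59 degrees, less where a joint would pass 70% of its speed; a pose out of reach is approached as far as the arm can. A call is refused whole if a number of a shift passes 0.05 or a number of a turn 0.15, either way. A call with a gripper value outside its range is refused whole. The fingers move at their own pace and stop on an object; the grip force is fixed at half the most. Time passes only in rows, so rows that do not move let the fingers close. It gives the time, the measured TCP pose, the force, the opening and the grip force at its end, in the units of the state.
- get_obs(): the state, without advancing time (a new reading comes with each control period).
- snapshot(name): name is "scene" or "top" or "wrist"; returns (picture, depth): 480x640x3 uint8, red, green, blue; 480x640 float32, mm along the optical axis (not along the pixel's ray), 0 where there is no reading.
- camera_params(name): a dict with "K" (3x3 intrinsics, pixels), "world_to_cam" (4x4, takes a point from world to camera coordinates); the wrist camera has in their place "tool_from_camera" (4x4, takes a point from camera to tool coordinates, whose origin is the TCP and whose axes are the flange's). Camera axes: x right, y down, z forward; pixel columns grow to the right and rows downward; lengths in mm; the calibration is good to about 2 mm. A picture is of the moment at which its call begins: read the wrist's pose just before it. camera_params takes no time and is no camera call.
- hand_in(): hands the job in; it is judged then, once.
The state is a dict: "time": time; "joint_positions": joint angles; "joint_vel": joint speeds; "tau": joint torques, N m; "ee_pos": TCP position; "orientation": TCP orientation; "contact_force": force on the tool from outside, world axes, zero at the start; "torque": the same for the moment, N m; "finger_gap": finger opening in mm; "finger_force": force on a finger pad.
Only numpy, scipy, OpenCV 4.12 (cv2) and the standard library are available. Lean on these libraries where they do the work, as an engineer would, in place of code of your own. Each camera call takes 0.05 s, during which the arm holds its last target. There are 200 camera calls.

## Working session

There is one attempt and no reset: what is moved stays moved. The work goes in short steps, Python scripts to look and compute and a shell command to move; the robot and the scene stay as the last step left them, time stands still between calls to the robot, and variables do not carry over. Pictures are saved under pics/ and viewed, at most 10 in all, crops included, and the job is handed in when it is done.

```bash
mkdir -p pics; python3 - <<'E'
from cell import *
import cv2,numpy as np
o=get_obs();print(o['time'],o['ee_pos'],o['orientation'],o['finger_gap'],[k for k in o])
for n in ("scene","top"):
    p,d=snapshot(n);np.save(f'{n}_d.npy',d);np.save(f'{n}_p.npy',p);cv2.imwrite(f'pics/{n}0.png',p[:,:,::-1]);c=camera_params(n);print(n,c)
print(camera_params("wrist"))
E
```

```text
0.0 [ 164.63605737 -602.57726543  229.82605729] [-5.89783181e-04  9.91117634e-01  1.32986719e-01 -1.39039045e-04] 93.85723630798275 ['time', 'joint_positions', 'joint_vel', 'tau', 'ee_pos', 'orientation', 'contact_force', 'torque', 'finger_force', 'finger_gap']
scene {'K': array([[472.91357273,   0.        , 318.87175472],
       [  0.        , 472.91357273, 241.86737685],
       [  0.        ,   0.        ,   1.        ]]), 'world_to_cam': array([[-4.94450893e-01, -8.68774828e-01, -2.73607867e-02,
         3.38343296e+02],
       [-3.36924662e-01,  2.20582806e-01, -9.15327809e-01,
         2.63206855e+02],
       [ 8.01249079e-01, -4.43366128e-01, -4.01779031e-01,
         4.80228295e+02],
       [ 0.00000000e+00,  0.00000000e+00,  0.00000000e+00,
         1.00000000e+00]])}
top {'K': array([[461.11681238,   0.        , 326.06240499],
       [  0.        , 461.11681238, 238.27424322],
       [  0.        ,   0.        ,   1.        ]]), 'world_to_cam': array([[ 2.48140039e-02, -9.99644779e-01,  9.72525381e-03,
         3.40579107e+01],
       [-9.90870832e-01, -2.58833826e-02, -1.32306634e-01,
         5.67237640e+02],
       [ 1.32511358e-01, -6.35341301e-03, -9.91161124e-01,
         8.58379330e+02],
       [ 0.00000000e+00,  0.00000000e+00,  0.00000000e+00,
         1.00000000e+00]])}
{'K': array([[429.6939698 ,   0.        , 322.16584602],
       [  0.        , 429.6939698 , 231.63248541],
       [  0.        ,   0.        ,   1.        ]]), 'tool_from_camera': array([[ 3.78281217e-04, -9.71737633e-01, -2.36063188e-01,
         6.86305848e+01],
       [ 9.99999792e-01,  4.91005978e-04, -4.18734707e-04,
         1.17593433e-01],
       [ 5.22808709e-04, -2.36062980e-01,  9.71737617e-01,
        -1.55414868e+02],
       [ 0.00000000e+00,  0.00000000e+00,  0.00000000e+00,
         1.00000000e+00]])}
```

View pics/top0.png

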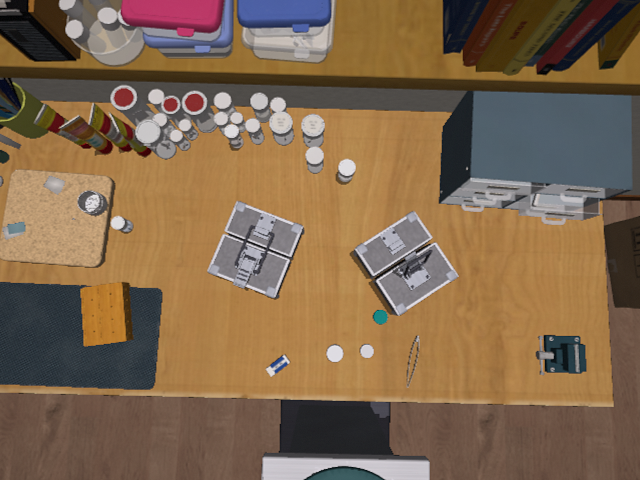

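View pics/scene0.png

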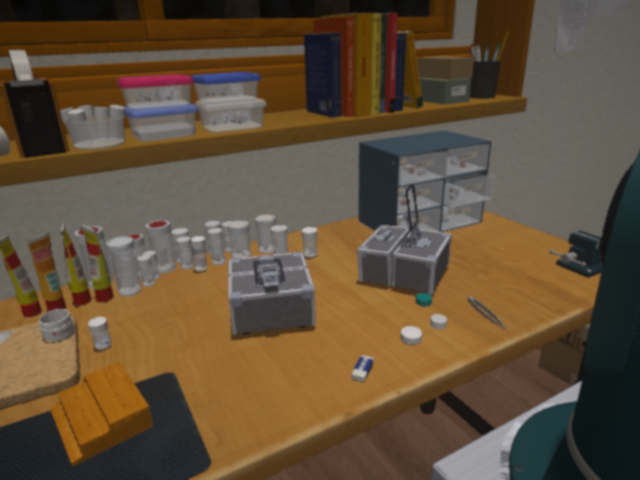

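The undone case is the right one in the top view: its centre is about (405,262), the seam runs (374,276)–(430,243), and the keeper half is up-left. The loop stands up near (410,262). The left case is latched.

```bash
cat > h.py <<'E'
import numpy as np,cv2
from cell import *
from scipy.spatial.transform import Rotation as R
def cloud(d,c,pose=None):
    K=c['K'];v,u=np.mgrid[:480,:640]
    P=np.stack([(u-K[0,2])/K[0,0]*d,(v-K[1,2])/K[1,1]*d,d,np.ones_like(d)],-1)
    M=np.linalg.inv(c['world_to_cam']) if pose is None else pose@c['tool_from_camera']
    W=(P@M.T)[...,:3]; W[d<=0]=np.nan
    return W
def toolpose(o):
    T=np.eye(4);q=o['orientation'];T[:3,:3]=R.from_quat([q[1],q[2],q[3],q[0]]).as_matrix();T[:3,3]=o['ee_pos'];return T
E
python3 - <<'E'
from h import *
d=np.load('top_d.npy');W=cloud(d,camera_params('top'))
sub=W[195:325,340:470].reshape(-1,3)
z=sub[:,2];print(np.histogram(z[np.isfinite(z)],bins=np.arange(-10,200,10)))
m=(z>66)&(z<84);r=cv2.minAreaRect(sub[m][:,:2].astype(np.float32));print(r,cv2.boxPoints(r))
print(np.median(z[m]))
# pixels on seam ends
for u,v in [(374,276),(430,243),(405,262)]:print(W[v,u])
hi=sub[z>95];print(len(hi));i=np.argsort(-hi[:,2]);print(np.round(hi[i][::max(1,len(i)//40)],0).tolist())
S=cloud(np.load('scene_d.npy'),camera_params('scene'));s=S[175:300,350:460].reshape(-1,3)
k=(s[:,2]>95)&(np.hypot(s[:,0]-r[0][0],s[:,1]-r[0][1])<120)
s=s[k];i=np.argsort(-s[:,2]);print(len(s));print(np.round(s[i][::max(1,len(i)//40)],0).tolist())
E
```

```text
(array([6037, 4467,  306,  100,  103,   92,   65,  304, 4871,  130,   31,
         74,   35,   42,   61,    8,    8,   10,    7,   87]), array([-10,   0,  10,  20,  30,  40,  50,  60,  70,  80,  90, 100, 110,
       120, 130, 140, 150, 160, 170, 180, 190]))
((549.6176147460938, -143.86727905273438), (149.56155395507812, 238.03192138671875), 34.044891357421875) [[ 421.02417   -87.11619 ]
 [ 554.2845   -284.34924 ]
 [ 678.21106  -200.61838 ]
 [ 544.95074    -3.385315]]
74.1266180587487
[494.00256296 -42.62868779  63.32341369]
[ 558.62922914 -147.32579527   65.13521271]
[520.70066671 -98.47986087  74.91365979]
336
[[525.0, -110.0, 188.0], [527.0, -114.0, 185.0], [522.0, -110.0, 185.0], [508.0, -89.0, 184.0], [510.0, -87.0, 184.0], [524.0, -115.0, 183.0], [512.0, -92.0, 183.0], [510.0, -94.0, 183.0], [517.0, -102.0, 183.0], [518.0, -99.0, 182.0], [530.0, -117.0, 182.0], [504.0, -85.0, 178.0], [527.0, -123.0, 168.0], [525.0, -124.0, 157.0], [499.0, -89.0, 149.0], [498.0, -89.0, 138.0], [521.0, -91.0, 136.0], [533.0, -105.0, 135.0], [532.0, -107.0, 135.0], [533.0, -102.0, 134.0], [528.0, -
[... 810 characters left out ...]
-206.0, 150.0], [645.0, -194.0, 147.0], [500.0, -86.0, 146.0], [645.0, -189.0, 144.0], [527.0, -123.0, 143.0], [525.0, -127.0, 141.0], [653.0, -185.0, 138.0], [499.0, -91.0, 136.0], [523.0, -92.0, 134.0], [650.0, -208.0, 132.0], [524.0, -126.0, 131.0], [656.0, -179.0, 129.0], [496.0, -89.0, 127.0], [649.0, -196.0, 126.0], [522.0, -104.0, 124.0], [652.0, -202.0, 122.0], [497.0, -93.0, 120.0], [655.0, -193.0, 118.0], [661.0, -181.0, 116.0], [649.0, -211.0, 114.0], [520.0, -112.0, 112.0], [496.0, -92.0, 111.0], [652.0, -202.0, 110.0], [650.0, -201.0, 108.0], [506.0, -94.0, 107.0], [500.0, -98.0, 104.0], [653.0, -181.0, 102.0], [497.0, -101.0, 100.0], [505.0, -98.0, 98.0], [656.0, -181.0, 97.0]]
```

```bash
python3 - <<'E'
from h import *
import cell;print([k for k in dir(cell) if k[0]!='_']); print(globals().get('tips_ahead'))
W=cloud(np.load('top_d.npy'),camera_params('top')).reshape(-1,3)
S=cloud(np.load('scene_d.npy'),camera_params('scene')).reshape(-1,3)
for c,nm in((W,'top'),(S,'scene')):
    c=c[np.isfinite(c[:,2])];near=c[np.hypot(c[:,0]-525,c[:,1]+95)<108]
    t=near[(near[:,2]>68)&(near[:,2]<82)]
    r=cv2.minAreaRect(t[:,:2].astype(np.float32));print(nm,r)
    b=near[near[:,2]>172];print('bar',b.mean(0),len(b)); rr=cv2.fitLine(b[:,:2].astype(np.float32),cv2.DIST_L2,0,.01,.01).ravel();print(rr)
    cab=c[(c[:,0]>560)&(c[:,0]<800)&(c[:,1]<-120)&(c[:,1]>-300)&(c[:,2]>100)]
    print('cab',cab.min(0),cab.max(0))
yaw=np.radians(34)
a=np.array([np.cos(yaw),np.sin(yaw)]);
E
```

```text
['Unreachable', 'camera_params', 'get_obs', 'hand_in', 'snapshot', 'tips_ahead']
25.0
top ((521.0110473632812, -101.88497924804688), (149.4480743408203, 136.10768127441406), 33.90880584716797)
bar [ 517.9947123 -102.2867395  183.028759 ] 93
[   0.56122375   -0.82766414  517.9947     -102.286736  ]
cab [ 625.18650571 -299.99904113  100.10796086] [ 799.99899934 -120.018965    446.04994744]
scene ((521.456298828125, -101.14772033691406), (148.57652282714844, 138.2267608642578), 34.003631591796875)
bar [ 516.47370494 -100.12406212  180.36828434] 56
[   0.5466658   -0.8373509  516.4737    -100.12406  ]
cab [ 627.16358186 -299.99406977  100.00941709] [ 799.99770473 -120.06105701  484.20686874]
```

```bash
python3 -m jog '[0.0235,0.0345,0.003,0,0,0.0233,0, 0.0235,0.0345,0.003,0,0,0.0233,0, 0.0235,0.0345,0.003,0,0,0.0233,0, 0.0235,0.0345,0.003,0,0,0.0233,0, 0.0235,0.0345,0.003,0,0,0.0233,0, 0.0235,0.0345,0.003,0,0,0.0233,0, 0.0235,0.0345,0.003,0,0,0.0233,0, 0.0235,0.0345,0,0,0,0.0233,0, 0.0235,0.0345,0,0,0,0.0233,0, 0.0235,0.0345,0,0,0,0.0233,0, 0.0235,0.0345,0,0,0,0.0233,0, 0.0235,0.0345,0,0,0,0.0233,0, 0.0235,0.0345,0,0,0,0.0233,0, 0.0235,0.0345,0,0,0,0.0233,0, 0,0,0,0,0,0,0]'
python3 - <<'E'
from h import *
o=get_obs();p,d=snapshot('wrist');T=toolpose(o);print(o['time'],o['ee_pos'],R.from_matrix(T[:3,:3]).as_rotvec(),T[:3,0],o['finger_gap'])
cv2.imwrite('pics/w1.png',p[:,:,::-1]);np.save('w_d.npy',d)
O=np.array([523.5,-100,0]);a=np.array([.829,.559,0]);b=np.array([-.559,.829,0])
def cf(W): Q=W-O;return np.stack([Q@a,Q@b,W[...,2]],-1)
ws=[cf(cloud(np.load(f'{n}_d.npy'),camera_params(n))).reshape(-1,3) for n in('top','scene')]
for c in ws:
    k=c[(c[:,2]>110)&(c[:,0]>-80)&(c[:,0]<140)&(c[:,1]<-40)&(c[:,1]>-160)]
    print('cab near',len(k),k[np.argsort(-k[:,1])][:400:40].round())
Wc=cf(cloud(d,camera_params('wrist'),T)).reshape(-1,3)
b_=Wc[(Wc[:,2]>172)&(Wc[:,2]<195)&(abs(Wc[:,1])<35)&(abs(Wc[:,0]+5)<25)];print('bar',len(b_),b_.mean(0) if len(b_) else 0)
E
```

```text
time: 1.6
ee_pos: [495.8, -115.0, 251.3]
orientation: [-0.001, 0.955, 0.296, 0.0]
contact_force: [-0.9, -0.9, -0.3]
finger_gap: 0.6
finger_force: 0.0
1.6 [ 495.80385484 -114.97965938  251.32307851] [-2.99967617e+00 -9.28366655e-01 -1.55838685e-03] [0.82517785 0.56487126 0.00140382] 0.5739595248183895
cab near 805 [[  59. -136.  126.]
 [  54. -138.  189.]
 [  59. -139.  196.]
 [  64. -141.  164.]
 [  65. -142.  185.]
 [  49. -143.  189.]
 [  59. -144.  204.]
 [  47. -145.  175.]
 [  60. -147.  203.]
 [  72. -148.  118.]]
cab near 887 [[  59. -134.  134.]
 [  61. -138.  137.]
 [  50. -140.  191.]
 [  57. -141.  190.]
 [  59. -141.  183.]
 [  51. -142.  150.]
 [  59. -143.  113.]
 [  52. -144.  198.]
 [  49. -145.  187.]
 [  72. -146.  140.]]
bar 808 [-4.26622156e+00  1.55333842e-01  1.84880317e+02]
```

View pics/w1.png

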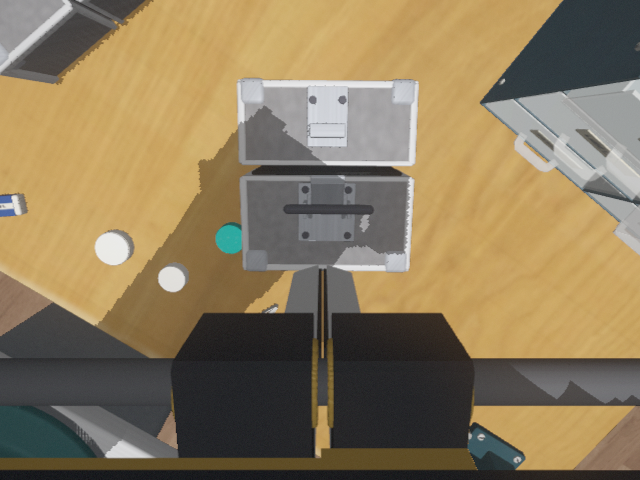

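```bash
python3 -m jog '[0.0017,-0.0025,-0.025,0,0,0,0, 0,0,-0.025,0,0,0,0, 0,0,-0.024,0,0,0,0, 0,0,0,0,0,0,0, 0.0083,0.0056,0,0,0,0,0, 0.0042,0.0028,0,0,0,0,0, 0.0042,0.0028,0,0,0,0,0, 0.0042,0.0028,0,0,0,0,0, 0.0042,0.0028,0,0,0,0,0, 0.0042,0.0028,0,0,0,0,0, 0.0042,0.0028,0,0,0,0,0, 0,0,0,0,0,0,0]'
python3 - <<'E'
from h import *
o=get_obs();p,d=snapshot('wrist');T=toolpose(o);print(o['time'],o['ee_pos'],o['contact_force'])
O=np.array([523.5,-100,0]);a=np.array([.829,.559,0]);b=np.array([-.559,.829,0])
def cf(W): Q=W-O;return np.stack([Q@a,Q@b,W[...,2]],-1)
print(cf(o['ee_pos']))
p,d=snapshot('scene');Wc=cf(cloud(d,camera_params('scene')))[150:300,340:470].reshape(-1,3)
b_=Wc[(Wc[:,2]>95)&(Wc[:,2]<195)&(abs(Wc[:,1])<35)&(abs(Wc[:,0]-15)<45)];print(len(b_),b_[np.argsort(-b_[:,2])][::max(1,len(b_)//25)].round())
cv2.imwrite('pics/s1.png',cv2.resize(p[140:310,330:480,::-1],None,fx=4,fy=3.5))
E
```

```text
time: 2.85
ee_pos: [529.5, -99.4, 177.4]
orientation: [-0.0, 0.956, 0.292, 0.0]
contact_force: [0.0, 0.0, 0.5]
finger_gap: 0.6
finger_force: 0.0
2.85 [529.48775659 -99.43551634 177.41997054] [0.01343295 0.01772967 0.48064287]
[  5.27939658  -2.87919898 177.41997054]
613 [[ -4.   0. 195.]
 [  3.  12. 192.]
 [ -4.  -2. 189.]
 [  1.   8. 185.]
 [  0.   9. 182.]
 [ 12.   8. 178.]
 [ -2.   7. 176.]
 [ -3.  -7. 174.]
 [  6.   6. 171.]
 [  1.   9. 168.]
 [ -2.   6. 166.]
 [ 13.   8. 163.]
 [ 10.  23. 160.]
 [  3.   1. 156.]
 [  5.  24. 151.]
 [  2.  23. 142.]
 [ -5. -22. 136.]
 [ -3. -21. 132.]
 [-10.  22. 127.]
 [ -4.  -0. 123.]
 [ -6.  -6. 117.]
 [-10.  -2. 113.]
 [-15. -16. 111.]
 [-19.   4. 108.]
 [-17.  -4. 101.]
 [-18.  -2.  98.]]
```

View pics/s1.png

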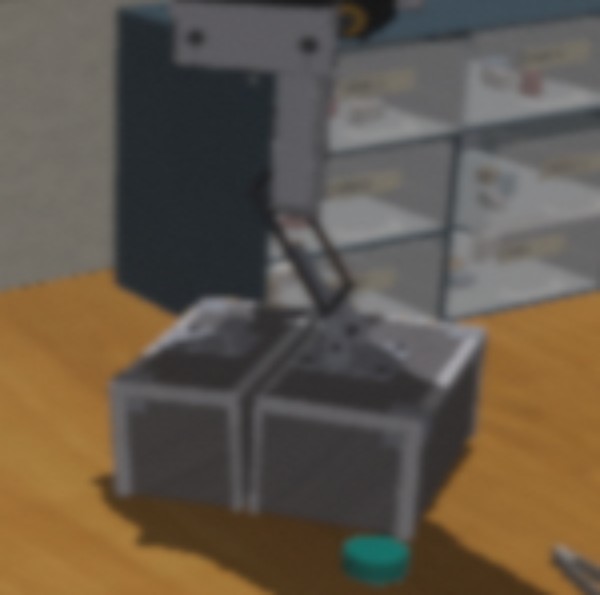

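The finger post stands behind the bar, and the loop leans towards the keeper at about 60°. I'll keep pushing.

```bash
python3 -m jog '[0.0036,0.0037,0,0,0,0,0, 0.0036,0.0037,0,0,0,0,0, 0.0042,0.0028,0,0,0,0,0, 0.0042,0.0028,0,0,0,0,0, 0.0042,0.0028,0,0,0,0,0, 0,0,0,0,0,0,0, 0,0,0,0,0,0,0, 0,0,0,0,0,0,0]'
python3 - <<'E'
from h import *
o=get_obs();print(o['time'],o['ee_pos'],o['contact_force'])
O=np.array([523.5,-100,0]);a=np.array([.829,.559,0]);b=np.array([-.559,.829,0])
def cf(W): Q=W-O;return np.stack([Q@a,Q@b,W[...,2]],-1)
print(cf(o['ee_pos']))
T=toolpose(o);p,d=snapshot('wrist')
cv2.imwrite('pics/w2.png',p[:,:,::-1])
Wc=cf(cloud(d,camera_params('wrist'),T)).reshape(-1,3)
b_=Wc[(Wc[:,2]>80)&(Wc[:,2]<195)&(abs(Wc[:,1])<30)&(Wc[:,0]>10)&(Wc[:,0]<70)]
print(len(b_),b_[np.argsort(b_[:,0])][::max(1,len(b_)//25)].round())
E
```

```text
time: 3.75
ee_pos: [548.6, -84.3, 177.4]
orientation: [-0.0, 0.956, 0.292, -0.0]
contact_force: [-0.8, 0.9, -0.7]
finger_gap: 0.4
finger_force: 0.0
3.75 [548.6160992  -84.30648676 177.37112403] [-0.80988248  0.88496077 -0.73370192]
[ 29.59392014  -1.02997698 177.37112403]
4407 [[ 10. -21.  98.]
 [ 16. -20.  97.]
 [ 21.  19.  93.]
 [ 26.  21.  92.]
 [ 31.  -5.  87.]
 [ 33. -19.  87.]
 [ 34.  -8.  87.]
 [ 36.   5.  86.]
 [ 38.  -1. 194.]
 [ 38.  -2. 194.]
 [ 39.  -2.  87.]
 [ 39.   2. 188.]
 [ 39. -13. 178.]
 [ 39.  -5. 174.]
 [ 40.   7. 186.]
 [ 40.  -8. 170.]
 [ 40.   7. 190.]
 [ 40.  11.  88.]
 [ 40.  21.  86.]
 [ 40.  -9. 189.]
 [ 40.   9. 165.]
 [ 40.  -5. 190.]
 [ 41.  19.  84.]
 [ 46. -22.  83.]
 [ 50.  -5.  81.]
 [ 53.   7.  80.]]
```

View pics/w2.png

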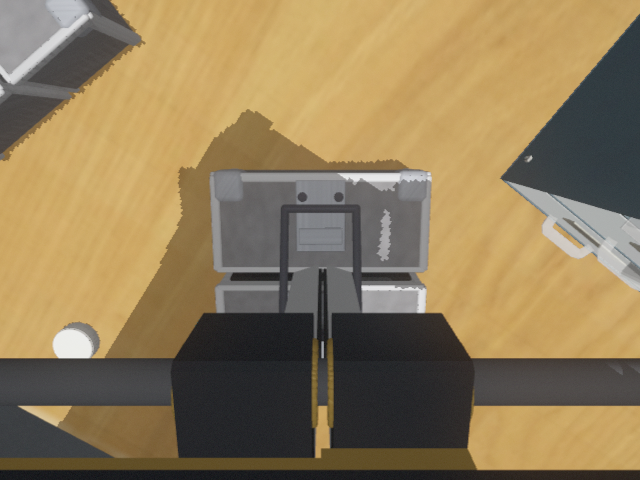

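The bar (320,209) lies beyond the hook lip (rows 228–245) on the keeper plate, so the loop is over the hook. Next I lower the finger between the legs and push the lever towards upright.

```bash
python3 -m jog '[0,0,-0.011,0,0,0,0, 0,0,-0.01,0,0,0,0, -0.0045,-0.003,0,0,0,0,0, -0.0045,-0.003,0,0,0,0,0, -0.0045,-0.003,0,0,0,0,0, -0.0045,-0.003,0,0,0,0,0, -0.0045,-0.003,0,0,0,0,0, -0.0045,-0.003,0,0,0,0,0, -0.0045,-0.003,0,0,0,0,0, -0.0045,-0.003,0,0,0,0,0, 0,0,0,0,0,0,0, 0,0,0,0,0,0,0]'
python3 - <<'E'
from h import *
o=get_obs();print(o['time'],o['ee_pos'],o['contact_force'])
O=np.array([523.5,-100,0]);a=np.array([.829,.559,0]);b=np.array([-.559,.829,0])
def cf(W): Q=W-O;return np.stack([Q@a,Q@b,W[...,2]],-1)
print(cf(o['ee_pos']))
p,d=snapshot('wrist')
q,_=snapshot('scene');q=cv2.resize(q[180:310,340:470],(480,480))
cv2.imwrite('pics/w3.png',np.hstack([cv2.resize(p[60:360,170:470],(310,480)),q])[:,:,::-1])
E
```

```text
time: 5.0
ee_pos: [512.6, -108.3, 156.4]
orientation: [-0.0, 0.956, 0.292, -0.0]
contact_force: [-0.3, 0.0, -0.6]
finger_gap: 0.9
finger_force: 0.0
5.0 [ 512.60064245 -108.26003648  156.35906884] [-0.26669782  0.01888135 -0.61202549]
[-13.65292781  -0.75482937 156.35906884]
```

View pics/w3.png

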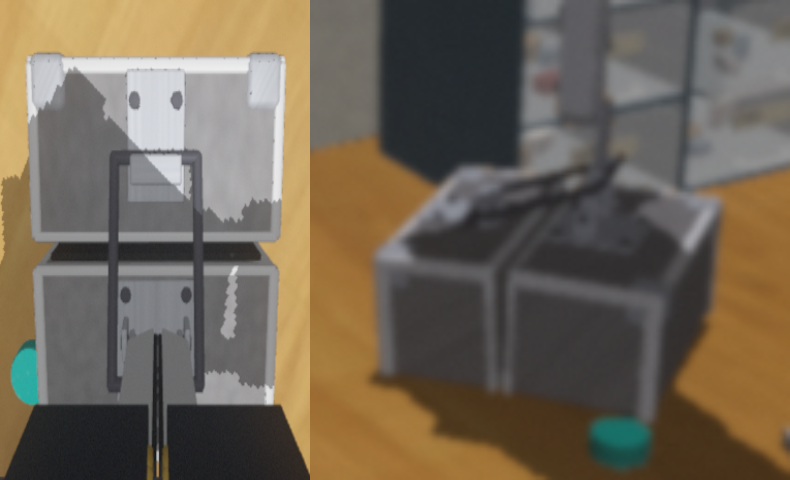

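The bar has been drawn up to the hook tip and the lever is upright. I'll carry on down the arc.

```bash
python3 -m jog '[-0.0032,-0.0021,-0.0004,0,0,0,0, -0.0032,-0.0021,-0.0004,0,0,0,0, -0.0032,-0.0021,-0.0004,0,0,0,0, -0.003,-0.002,-0.0013,0,0,0,0, -0.003,-0.002,-0.0013,0,0,0,0, -0.003,-0.002,-0.0013,0,0,0,0, -0.0026,-0.0017,-0.0022,0,0,0,0, -0.0026,-0.0017,-0.0022,0,0,0,0, -0.0026,-0.0017,-0.0022,0,0,0,0, 0,0,0,0,0,0,0]'
python3 - <<'E'
from h import *
o=get_obs();print(o['time'],o['ee_pos'],o['contact_force'])
O=np.array([523.5,-100,0]);a=np.array([.829,.559,0]);b=np.array([-.559,.829,0])
def cf(W): Q=W-O;return np.stack([Q@a,Q@b,W[...,2]],-1)
print(cf(o['ee_pos']))
p,d=snapshot('wrist');Wc=cf(cloud(d,camera_params('wrist'),toolpose(o))).reshape(-1,3)
q,_=snapshot('scene');q=cv2.resize(q[180:310,340:470],(480,480))
cv2.imwrite('pics/w4.png',np.hstack([cv2.resize(p[60:360,170:470],(310,480)),q])[:,:,::-1])
E
```

```text
time: 6.1
ee_pos: [486.3, -125.7, 144.8]
orientation: [0.0, 0.956, 0.292, 0.0]
contact_force: [1.0, 1.9, 0.1]
finger_gap: 0.5
finger_force: 1.1
6.1 [ 486.33397941 -125.66532375  144.75283054] [1.04276073 1.92773213 0.08939761]
[-45.15754704  -0.50074788 144.75283054]
```

View pics/w4.png

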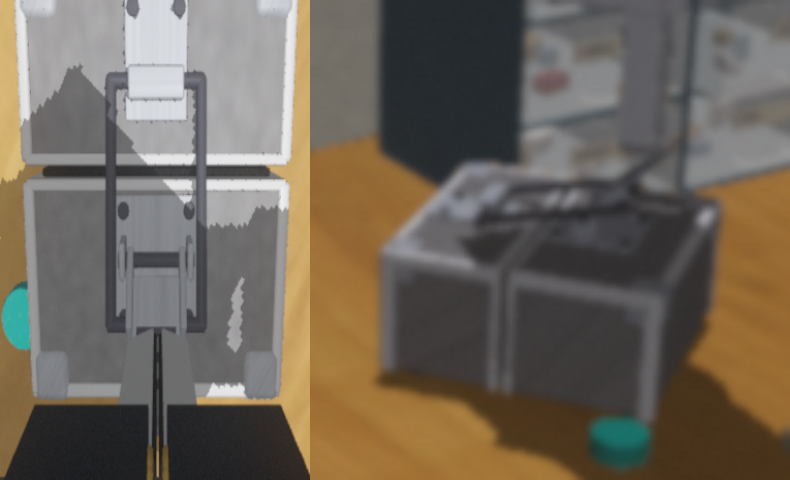

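The bar is now under the lip, at (155,78) in the left panel. I'll finish the swing.

```bash
python3 -m jog '[-0.0021,-0.0014,-0.003,0,0,0,0, -0.0021,-0.0014,-0.003,0,0,0,0, -0.0021,-0.0014,-0.003,0,0,0,0, -0.0014,-0.0009,-0.0034,0,0,0,0, -0.0014,-0.0009,-0.0034,0,0,0,0, -0.0009,-0.0006,-0.0037,0,0,0,0, -0.0009,-0.0006,-0.0037,0,0,0,0, -0.0005,-0.0003,-0.004,0,0,0,0, 0,0,0,0,0,0,0, 0,0,0,0,0,0,0]'
python3 -m jog '[0,0,0.02,0,0,0,0, 0,0,0.04,0,0,0,0, 0,0,0.04,0,0,0,0, -0.02,-0.013,0.02,0,0,0,0, -0.02,-0.013,0,0,0,0,0, 0,0,0,0,0,0,0]'
python3 - <<'E'
from h import *
o=get_obs();print(o['time'],o['ee_pos'],o['contact_force'])
O=np.array([523.5,-100,0]);a=np.array([.829,.559,0]);b=np.array([-.559,.829,0])
def cf(W): Q=W-O;return np.stack([Q@a,Q@b,W[...,2]],-1)
p,d=snapshot('wrist')
q,ds=snapshot('scene');t,dt=snapshot('top')
for n,dd in(('scene',ds),('top',dt)):
    c=cf(cloud(dd,camera_params(n))).reshape(-1,3);c=c[(abs(c[:,1])<9)&(c[:,0]>-85)&(c[:,0]<-50)&(c[:,2]>60)&(c[:,2]<150)]
    print(n,len(c),np.percentile(c[:,2],[5,50,95]).round(1))
q=cv2.resize(q[180:310,340:470],(400,480));t=t[200:320,345:465]
cv2.imwrite('pics/w5.png',np.hstack([cv2.resize(p[60:360,170:470],(400,480)),q])[:,:,::-1])
E
```

```text
time: 7.2
ee_pos: [475.0, -133.0, 117.5]
orientation: [-0.0, 0.956, 0.292, -0.0]
contact_force: [-0.0, 0.1, 1.0]
finger_gap: 0.5
finger_force: 0.0
time: 7.8
ee_pos: [433.5, -160.7, 238.3]
orientation: [0.001, 0.957, 0.291, 0.0]
contact_force: [1.2, 0.8, -0.1]
finger_gap: 0.9
finger_force: 0.0
7.8 [ 433.47343657 -160.6957635   238.3044388 ] [ 1.1994319   0.79555062 -0.07565048]
scene 133 [68.9 76.7 92.5]
top 172 [88.4 90.9 92.9]
```

View pics/w5.png

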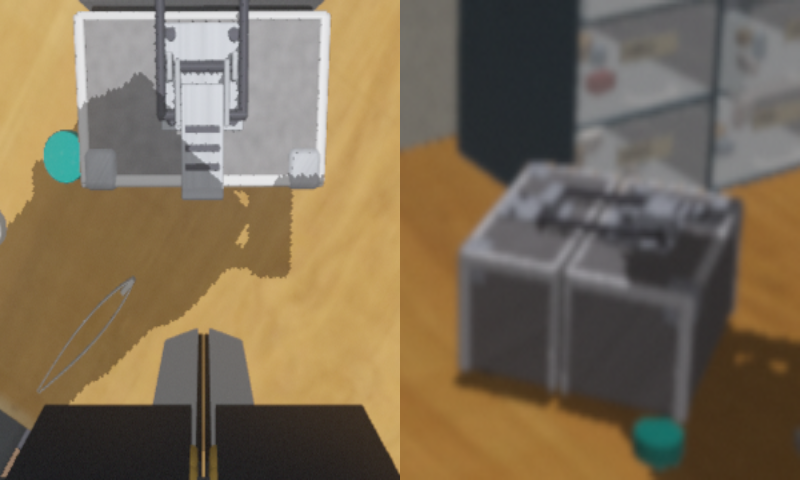

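The lever is flat and the seam has closed. One numeric check of the slope before I hand in.

```bash
python3 - <<'E'
from h import *
O=np.array([523.5,-100,0]);a=np.array([.829,.559,0]);b=np.array([-.559,.829,0])
def cf(W): Q=W-O;return np.stack([Q@a,Q@b,W[...,2]],-1)
o=get_obs();p,d=snapshot('wrist');c=cf(cloud(d,camera_params('wrist'),toolpose(o))).reshape(-1,3)
l=c[(abs(c[:,1])<8)&(c[:,0]>-78)&(c[:,0]<-55)&(c[:,2]>84)&(c[:,2]<110)]
print('lever slope',len(l),np.polyfit(l[:,0],l[:,2],1),np.median(l[:,2]))
k=c[(abs(c[:,1])>32)&(abs(c[:,1])<50)&(c[:,2]>65)&(c[:,2]<85)]
for s in(k[(k[:,0]>10)&(k[:,0]<60)],k[(k[:,0]>-60)&(k[:,0]<-8)]):print('half',len(s),np.polyfit(s[:,0],s[:,2],1),s[:,0].max())
E
```

```text
lever slope 779 [-1.84470954e-02  9.12392261e+01] 92.44108826418864
half 3008 [-1.14527460e-02  7.62669223e+01] 46.72638893679445
half 3769 [-5.84282584e-04  7.61580169e+01] -8.336492213834058
```

Lever slope is about 0.02 rad (flat) and the sprung half is at about 0.011 rad, so the case is latched.

```bash
python3 -c "
from cell import *
print(hand_in())"
```

```text
the job is handed in; nothing more can be done
None
```

I hooked the loop over the keeper and swung the lever down until it held flat, so the undone case is latched shut (sprung half at about 0.011 rad). I left the other case alone and handed the job in at about 8 s.

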